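Hanging flasks into their colour-matched support rings

TASK

Lift every round-bottomed flask off the drying rack and set it, without dropping it, upright and centred in the loose support ring of the same colour as its cap. When all of them sit level in their rings, press the timer's orange start button fully down and let it come up again. Leave the wash bottle, tube rack and slide box where they are.

Things in the scene. Friction and masses are not known exactly. Their poses are not given: they have to be found in the camera images.
- rack: Fixed steel drying rack on a white base plate 130 x 440 x 10 mm; origin: centre of its underside. Own z up, y along the rack; own -x is the open side. Four forks at own y = 150, 50, -50, -150 mm (some may be empty). A flask hangs with its axis at own x = 0. Behind, a bar 12 mm thick at own x = 29 mm, top 162 mm high, joins the forks; posts as high, 14 mm thick, at own y = +-205 mm.
- fork_seat (a point): The seat of the fork at the rack's own y = 150 mm: between its two prongs, level with their tops, 160 mm above the bench (own x = 0). Prongs: round, 8 mm thick, along own x, 17.5 mm either side of the middle (27 mm gap). The neck hangs between them, the cap's underside rests on them. The other forks are alike.
- fork_tip (a point): Front end of the same fork: the prongs bend up here (own x = -32 mm), their tips 171 mm high, 11 mm above the seat. To come off, a flask must be raised 13 to 24 mm (more brings the bulb against the prongs), drawn out along own -x by 75 mm or more, and only then raised further.
- start_top (a point): Centre of the top of the timer's round orange start button (28 mm across), about 50 mm above the bench, facing up. The timer is a fixed flat white box 75 x 110 x 30 mm with a display beside the button.
- start (a joint): Travel of the start button in m: 0 = up, 0.006 = fully down. Springs back when let go; fully down takes 5 N.
- wash_bottle: Bystander: white squeeze bottle with red cap and bent spout, 64 mm across, 210 mm high, standing loose. Origin at the centre of its underside.
- tube_rack: Bystander: white tube rack 60 x 140 mm with four capped tubes, 93 mm high, loose. Origin at the centre of its underside.
- slide_box: Bystander: black slide box 100 x 170 x 35 mm with a yellow band, loose. Origin at the centre of its underside.
- flask_red: Amber round-bottomed flask, red cap, 0.18 kg, 134 mm high (absent in some starts). Origin: its lowest point; own z up its axis. Bulb 68 mm across, neck 18 mm; cap: red cylinder 40 mm across, 100 to 134 mm above the origin (grip it from above). Slightly bottom-heavy (balance point 4 mm below the bulb's centre). Starts hanging in a fork, origin 60 mm above the bench.
- bulb_red (a point): Centre of the bulb of the red-capped flask, on its axis.
- ring_red: Support ring, plain red plastic, loose, 0.35 kg: 80 mm outside, 54 mm hole right through, 26 mm high, lying flat on the bench (on a thin pale mat). Origin at the centre of its underside. A seated flask's bulb rests on the inner top edge: bulb centre about 47 mm, lowest point about 13 mm above the ring's underside.
- flask_blue: Amber round-bottomed flask, blue cap, 0.18 kg, 134 mm high (absent in some starts). Origin: its lowest point; own z up its axis. Bulb 68 mm across, neck 18 mm; cap: blue cylinder 40 mm across, 100 to 134 mm above the origin (grip it from above). Slightly bottom-heavy (balance point 4 mm below the bulb's centre). Starts hanging in a fork, origin 60 mm above the bench.
- bulb_blue (a point): Centre of the bulb of the blue-capped flask, on its axis.
- ring_blue: Support ring, plain blue plastic, loose, 0.35 kg: 80 mm outside, 54 mm hole right through, 26 mm high, lying flat on the bench (on a thin pale mat). Origin at the centre of its underside. A seated flask's bulb rests on the inner top edge: bulb centre about 47 mm, lowest point about 13 mm above the ring's underside.
- flask_yellow: Amber round-bottomed flask, yellow cap, 0.18 kg, 134 mm high (absent in some starts). Origin: its lowest point; own z up its axis. Bulb 68 mm across, neck 18 mm; cap: yellow cylinder 40 mm across, 100 to 134 mm above the origin (grip it from above). Slightly bottom-heavy (balance point 4 mm below the bulb's centre). Starts hanging in a fork, origin 60 mm above the bench.
- bulb_yellow (a point): Centre of the bulb of the yellow-capped flask, on its axis.
- ring_yellow: Support ring, plain yellow plastic, loose, 0.35 kg: 80 mm outside, 54 mm hole right through, 26 mm high, lying flat on the bench (on a thin pale mat). Origin at the centre of its underside. A seated flask's bulb rests on the inner top edge: bulb centre about 47 mm, lowest point about 13 mm above the ring's underside.
- flask_green: Amber round-bottomed flask, green cap, 0.18 kg, 134 mm high (absent in some starts). Origin: its lowest point; own z up its axis. Bulb 68 mm across, neck 18 mm; cap: green cylinder 40 mm across, 100 to 134 mm above the origin (grip it from above). Slightly bottom-heavy (balance point 4 mm below the bulb's centre). Starts hanging in a fork, origin 60 mm above the bench.
- bulb_green (a point): Centre of the bulb of the green-capped flask, on its axis.
- ring_green: Support ring, plain green plastic, loose, 0.35 kg: 80 mm outside, 54 mm hole right through, 26 mm high, lying flat on the bench (on a thin pale mat). Origin at the centre of its underside. A seated flask's bulb rests on the inner top edge: bulb centre about 47 mm, lowest point about 13 mm above the ring's underside.

How it is judged (in metres and radians):
On the way, in this order (a step that is already met when the one before it is completed fails the run):
1. every flask present sits upright, centred and released in the ring of its colour (horizontal distance between bulb_red and ring_red below 0.005 m and z of bulb_red in the frame of ring_red between 0.041 and 0.051 m and angle between each of flask_red, flask_blue, flask_yellow, flask_green's own z axis and vertical below 0.1 rad and contact force between the fingers and flask_red below 0.05 N and linear speed of each of flask_red, flask_blue, flask_yellow, flask_green below 0.03 m/s and horizontal distance between bulb_blue and ring_blue below 0.005 m and z of bulb_blue in the frame of ring_blue between 0.041 and 0.051 m and contact force between the fingers and flask_blue below 0.05 N and horizontal distance between bulb_yellow and ring_yellow below 0.005 m and z of bulb_yellow in the frame of ring_yellow between 0.041 and 0.051 m and contact force between the fingers and flask_yellow below 0.05 N and horizontal distance between bulb_green and ring_green below 0.005 m and z of bulb_green in the frame of ring_green between 0.041 and 0.051 m and contact force between the fingers and flask_green below 0.05 N), for 0.3 s.
2. the start button is pressed fully down (value of joint start above 0.005 m), for 0.05 s.
At the end, for the whole second after the job is handed in: Every flask present is at rest in the ring of its cap's colour, bulb centre within 5 mm of the ring's axis and 41 to 51 mm above its underside, tilted less than 0.1 rad (6 degrees), not held; the start button is up again (all of step 1 and value of joint start below 0.002 m); the robot touches nothing.
It fails at once if the wash bottle, tube rack or slide box is shifted (over 30 mm) or tipped (distance of any of wash_bottle, tube_rack, slide_box from where it was at the start of the episode above 0.03 m or angle between any of wash_bottle, tube_rack, slide_box's own z axis and vertical above 0.3 rad).
It fails at once if the red flask is dropped (falls faster than 0.95 m/s, about 45 mm, out of the fingers) (contact force between the fingers and flask_red below 0.05 N and linear speed of flask_red above 0.95 m/s).
It fails at once if the blue flask is dropped (falls faster than 0.95 m/s, about 45 mm, out of the fingers) (contact force between the fingers and flask_blue below 0.05 N and linear speed of flask_blue above 0.95 m/s).
It fails at once if the yellow flask is dropped (falls faster than 0.95 m/s, about 45 mm, out of the fingers) (contact force between the fingers and flask_yellow below 0.05 N and linear speed of flask_yellow above 0.95 m/s).
It fails at once if the green flask is dropped (falls faster than 0.95 m/s, about 45 mm, out of the fingers) (contact force between the fingers and flask_green below 0.05 N and linear speed of flask_green above 0.95 m/s).
Of flask_red, flask_blue, flask_yellow, flask_green only 3 to 4 are there at a start; the rules pass over those that are not, and their reading is None.
At some moment in a run one of ring_red, ring_blue, ring_yellow, ring_green may be knocked a few centimetres aside while the robot is not near it.
It also fails if it takes over 210 s, if anything falls off the work surface, if the arm or the gripper's body presses on something with over 40 N, if the wrist force passes 120 N, or if a joint passes its speed limit or range.

ROBOT

A 6-joint arm with a two-finger parallel gripper is mounted at the origin on the work surface. World frame = base frame: x ahead of the robot, y to its left, z up, the work surface at z = 0. Lengths are in mm, angles in rad, forces in N, time in s.
With the tool pointing down it reaches from about 350 to 875 mm from the base axis. Payload 4.2 kg.
Tool frame: the origin (TCP) lies between the finger pads; the fingertips stand 14 mm ahead of it and the grasp point (between the pads) lies 5 mm behind it; z points along the fingers, y is the line along which they close (so a half turn about z gives the same grasp; the last joint's range is limited). The gripper opens to 85 mm and grips with 20 to 120 N. Pads are 22 mm wide; open, the fingers measure 114 mm over their backs; the gripper's body (76 mm by 85 mm) begins 54 mm behind the grasp point. The pads swing forward as they close: fully open they stand 13 mm farther back than shut.
Start: joints at [-1.006, 0.385, 0.008, 0, -1.194, -0.259], TCP at [188.176, -595.977, 245.312] pointing down, gripper open.
Joint ranges: [-3.14, 3.14], [-1.21, 2.06], [-1.07, 1.41], [-3.16, 2.05], [-2.99, -0.16], [-3.1, 3.1]. Speed limits (rad/s): [2.79, 2.79, 3.14, 3.14, 3.14, 3.14].

INTERFACE

Orientations are given as a unit quaternion [x, y, z, w].
In Python, from bench import * gives the robot as it stands.
- The arm moves only by the tool carry_out, never from a script. Its argument "motion" is a list of rows, each a list of 7 numbers: the turn, a rotation vector about the tool's x, y, z in rad, then the shift along the tool's x, y, z in mm, then the opening, from -1 (shut) to 1 (fully open), so that 0 is half open. A call has 1 to 5 rows; each row is the pose to reach, as a shift and turn from the pose commanded when the call began, along the tool's axes at that moment; what a row does not reach only later rows make up. A row lasts 1/8 s, in which the tool goes at most 62.5 mm and 10.7 degrees, less where a joint would pass 70% of its speed; a pose out of reach is approached as far as the arm can. A call with a gripper value outside its range is refused whole. The fingers move at their own pace and stop on an object; the grip force is fixed at half the most. Time passes only in rows, so rows that repeat a pose let the fingers close. It gives the time, the measured TCP pose, the force, the opening and the grip force at its end, in the units of the state.
- read_state(): the state, without advancing time (a new reading comes with each control period).
- get_image(name): name is "scene" or "top" or "wrist"; returns a dict with "color" (420x560x3 uint8, blue, green, red), "mtx" (3x3 intrinsics, pixels), "position" and "orientation" of the camera in the world. Camera axes: x right, y down, z forward; pixel columns grow to the right and rows downward; lengths in mm; the calibration is good to about 2 mm. A picture is of the moment at which its call begins. There is no depth.
- job_done(): hands the job in; it is judged then, once.
The state is a dict: "clock": time; "joints": joint angles; "joint_vel": joint speeds; "joint_efforts": joint torques, N m; "position": TCP position; "ee_rot": TCP orientation; "contact_force": force on the tool from outside, world axes, zero at the start; "wrist_torque": the same for the moment, N m; "gripper_width": finger opening in mm; "grasp_force": force on a finger pad.
Only numpy, scipy, OpenCV 4.12 (cv2) and the standard library are available. Lean on these libraries where they do the work, as an engineer would, in place of code of your own. Each camera call takes 0.05 s, during which the arm holds its last target. There are 200 camera calls.

## Working session

There is one attempt and no reset: what is moved stays moved. The work goes in short steps, Python scripts to look and compute and a tool call to move; the robot and the scene stay as the last step left them, time stands still between calls to the robot, and variables do not carry over. Pictures are saved under pics/ and viewed, at most 14 in all, crops included, and the job is handed in when it is done.

Besides the shell and the picture viewer there is one more tool, called as name(argument=value, ...) on one line, values as JSON. carry_out: Moves the arm, as the interface text tells. Its arguments: {"type":"object","properties":{"motion":{"type":"array"}},"required":["motion"]}

```bash
mkdir -p pics; cat > h.py <<'E'
from bench import *
import numpy as np, cv2
from scipy.spatial.transform import Rotation as R
def ray(im,u,v):
    d=np.linalg.inv(im["mtx"])@np.array([u,v,1.]); return np.array(im["position"]),R.from_quat(im["orientation"]).apply(d)
def onplane(im,u,v,z):
    o,d=ray(im,u,v); return o+d*(z-o[2])/d[2]
def proj(im,p):
    q=R.from_quat(im["orientation"]).inv().apply(np.array(p,float)-im["position"]); q=im["mtx"]@q; return q[:2]/q[2]
def tri(rays):
    A=0;b=0
    for o,d in rays:
        d=d/np.linalg.norm(d);P=np.eye(3)-np.outer(d,d);A=A+P;b=b+P@o
    return np.linalg.solve(A,b)
E
python3 - <<'E'
from h import *
s=read_state();print(s)
for n in("scene","top","wrist"):
    i=get_image(n);cv2.imwrite(f"pics/{n}0.png",i["color"]);print(n,i["position"],R.from_quat(i["orientation"]).as_matrix().round(3).tolist(),i["mtx"].tolist())
E
```

```text
{'clock': 0.0, 'joints': array([-1.00640007e+00,  3.85563644e-01,  6.61876320e-03, -5.15249746e-04,
       -1.19400154e+00, -2.58580433e-01]), 'joint_vel': array([-0.0021317 ,  0.00041964, -0.00056812, -0.00055486,  0.00052016,
        0.00126712]), 'joint_efforts': array([-1.50440783e-04, -3.92291987e+01,  1.88409394e+01,  4.18609634e+00,
       -4.53576562e-03, -1.00616253e-05]), 'position': array([ 188.01182593, -595.46456312,  244.21210006]), 'ee_rot': array([-1.52218721e-01,  9.88346219e-01,  1.08108040e-03, -2.10527237e-04]), 'contact_force': array([ 0.06406496, -0.19322635,  0.18096145]), 'wrist_torque': array([-0.05161434, -0.00398209, -0.01508184]), 'grasp_force': 0.0, 'gripper_width': 85.18240624877991}
scene [1451.33577856  -84.36256143  756.26353024] [[0.047, 0.586, -0.809], [0.999, -0.04, 0.028], [-0.016, -0.809, -0.588]] [[391.5758873378814, 0.0, 273.9494166941966], [0.0, 391.5758873378814, 204.10327673358492], [0.0, 0.0, 1.0]]
top [ 411.91482468  -51.90566418 1259.87642889] [[0.015, -0.987, 0.158], [-1.0, -0.017, -0.009], [0.012, -0.158, -0.987]] [[445.69831856263335, 0.0, 270.37106868221065], [0.0, 445.69831856263335, 210.25377040285227], [0.0, 0.0, 1.0]]
wrist [ 115.94125631 -619.22883038  372.27324737] [[-0.301, 0.91, 0.283], [0.954, 0.287, 0.091], [0.002, 0.298, -0.955]] [[334.33144692919933, 0.0, 281.58663905105254], [0.0, 334.33144692919933, 209.14293247503932], [0.0, 0.0, 1.0]]
```

View pics/top0.png

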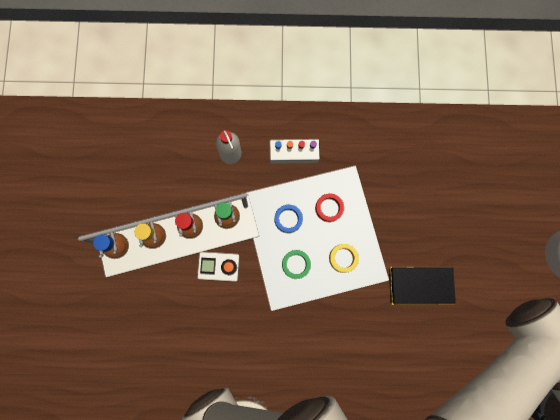

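View pics/scene0.png

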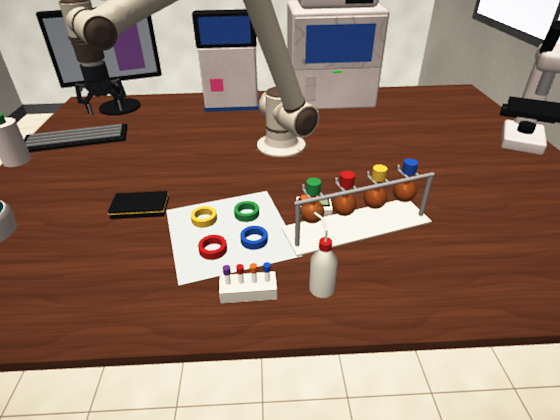

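The top view shows the blue, yellow, red and green caps at about (102,242), (142,232), (183,220) and (223,210). The rings are blue (288,218), red (329,207), green (296,264) and yellow (344,258), and the button is at (229,267). The rack's open side faces the robot.

```bash
cat >> h.py <<'E'
HUE={"red":[(0,7),(173,180)],"blue":[(105,125)],"yellow":[(20,32)],"green":[(50,85)],"orange":[(7,14)]}
def mask(im,c,s=130,v=60):
    h=cv2.cvtColor(im["color"],cv2.COLOR_BGR2HSV); m=0
    for a,b in HUE[c]: m=m|cv2.inRange(h,(a,s,v),(b,255,255))
    return m
def blobs(m,amin=15):
    c,_=cv2.findContours(m,cv2.RETR_EXTERNAL,cv2.CHAIN_APPROX_NONE)
    return sorted([k for k in c if cv2.contourArea(k)>=amin],key=cv2.contourArea,reverse=True)
E
python3 - <<'E'
from h import *
T=get_image("top");S=get_image("scene")
for c in HUE:
    for n,i in(("top",T),("scene",S)):
        for k in blobs(mask(i,c))[:5]:
            x,y,w,h=cv2.boundingRect(k);print(c,n,cv2.contourArea(k),(x,y,w,h),onplane(i,x+w/2-.5,y+h/2-.5,13).round(),onplane(i,x+w/2-.5,y+h/2-.5,177).round())
E
```

```text
red top 567.0 (316, 194, 28, 27) [ 624. -231.   13.] [ 596. -208.  177.]
red top 212.0 (175, 213, 18, 17) [577. 181.  13.] [555. 150. 177.]
red top 43.0 (220, 131, 8, 12) [827.  76.  13.] [772.  59. 177.]
red top 26.0 (299, 141, 6, 7) [ 808. -151.   13.] [ 756. -138.  177.]
red top 19.5 (225, 130, 7, 10) [833.  63.  13.] [778.  48. 177.]
red scene 519.0 (198, 235, 29, 25) [ 622. -232.   13.] [ 805. -200.  177.]
red scene 233.0 (339, 170, 17, 19) [296. 215.  13.] [551. 149. 177.]
red scene 119.5 (319, 237, 13, 15) [630.  86.  13.] [811.  49. 177.]
red scene 46.0 (236, 264, 9, 10) [ 711. -151.   13.] [ 874. -137.  177.]
blue top 549.0 (275, 205, 27, 27) [ 590. -114.   13.] [ 567. -105.  177.]
blue top 220.5 (93, 235, 20, 16) [513. 403.  13.] [500. 343. 177.]
blue top 19.0 (276, 142, 5, 6) [805. -83.  13.] [754. -79. 177.]
blue scene 2397.0 (306, 24, 70, 39) [-1557.   535.    13.] [-894.  399.  177.]
blue scene 1359.0 (198, 16, 53, 29) [-2088.  -352.    13.] [-1307.  -293.   177.]
blue scene 471.0 (241, 226, 26, 23) [ 586. -115.   13.] [ 777. -108.  177.]
blue scene 175.0 (403, 159, 15, 16) [227. 462.  13.] [497. 342. 177.]
blue scene 98.5 (205, 106, 53, 5) [-387. -221.   13.] [  19. -191.  177.]
yellow top 594.0 (329, 244, 29, 28) [ 482. -268.   13.] [ 472. -240.  177.]
yellow top 223.5 (134, 223, 20, 18) [546. 291.  13.] [528. 246. 177.]
yellow scene 397.0 (191, 207, 26, 20) [ 479. -270.   13.] [ 693. -229.  177.]
yellow scene 191.5 (372, 164, 16, 18) [261. 340.  13.] [523. 247. 177.]
yellow scene 86.5 (108, 193, 60, 22) [ 395. -493.   13.] [ 628. -403.  177.]
green top 99.5 (216, 203, 16, 16) [609.  69.  13.] [583.  53. 177.]
green scene 349.5 (235, 201, 24, 20) [ 457. -137.   13.] [ 676. -125.  177.]
green scene 192.5 (306, 178, 15, 18) [335.  90.  13.] [581.  52. 177.]
orange top 164946.0 (0, 96, 560, 324) [479. -91.  13.] [470. -86. 177.]
orange scene 128942.5 (0, 85, 560, 279) [532. -37.  13.] [735. -47. 177.]
```

carry_out(motion=[[0,0,0,-50,48,-12,1],[0,0,0,-95,90,-24,1],[0,0,0,-140,133,-35,1],[0,0,0,-180,172,-45,1],[0,0,0,-220,208,-56,1]])

```text
clock: 0.88
position: [335.8, -329.5, 301.8]
ee_rot: [-0.152, 0.988, -0.0, 0.0]
contact_force: [1.1, -1.0, -0.1]
gripper_width: 85.3
grasp_force: 0.0
```

carry_out(motion=[[0,0,0,-40,40,0,1],[0,0,0,-75,72,0,1],[0,0,0,-96,91,0,1],[0,0,0,-96,91,0,1],[0,0,0,-96,91,0,1]])

```text
clock: 1.5
position: [399.2, -216.0, 301.3]
ee_rot: [-0.152, 0.988, 0.0, -0.0]
contact_force: [0.3, -0.6, -0.0]
gripper_width: 85.5
grasp_force: 0.0
```

```bash
cat >> h.py <<'E'
def go(p,s=None):
    s=s or read_state(); return R.from_quat(s["ee_rot"]).inv().apply(np.array(p,float)-s["position"]).round(1)
def axes():
    s=read_state(); return s["clock"],s["position"].round(1),R.from_quat(s["ee_rot"]).as_matrix().round(4).tolist()
E
python3 - <<'E'
from h import *
print(axes()); i=get_image("wrist");cv2.imwrite("pics/w1.png",i["color"])
for c in HUE:
    if c=="orange":continue
    for k in blobs(mask(i,c),150)[:3]:
        x,y,w,h=cv2.boundingRect(k);print(c,cv2.contourArea(k),(x,y,w,h),onplane(i,x+w/2-.5,y+h/2-.5,13).round())
E
```

```text
(1.5, array([ 399.2, -216. ,  301.3]), [[-0.9536, -0.301, -0.0003], [-0.301, 0.9536, -0.0], [0.0003, 0.0001, -1.0]])
red 2367.5 (196, 285, 56, 56) [ 625. -233.   13.]
blue 2321.5 (282, 287, 55, 55) [ 590. -115.   13.]
yellow 2889.0 (192, 186, 62, 61) [ 483. -271.   13.]
yellow 523.5 (0, 45, 142, 128) [ 407. -478.   13.]
green 2607.5 (295, 204, 60, 57) [ 464. -136.   13.]
```

View pics/w1.png

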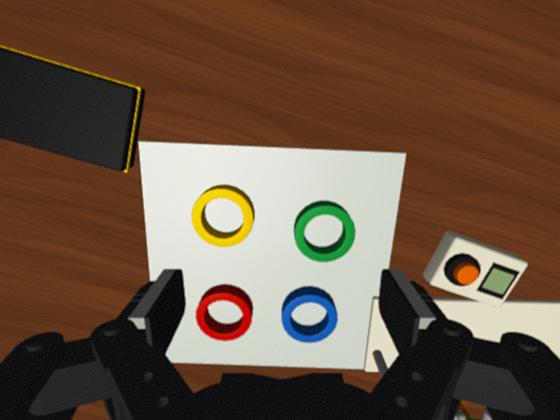

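The wrist view shows all four rings on the mat: yellow (223,216), green (325,232), red (224,313) and blue (309,314). The button is at (467,272). Next I move over the green cap.

carry_out(motion=[[0,0,0.025,-45,35,0,1],[0,0,0.025,-90,71,0,1],[0,0,0.025,-135,106,5,1],[0,0,0.025,-180,142,10,1],[0,0,0.025,-220,174,16,1]])

```text
clock: 2.17
position: [557.9, 16.9, 285.1]
ee_rot: [-0.139, 0.99, -0.0, 0.0]
contact_force: [0.3, -0.6, -0.1]
gripper_width: 85.7
grasp_force: 0.0
```

carry_out(motion=[[0,0,0,-20,15,0,1],[0,0,0,-34,26,0,1],[0,0,0,-34,26,0,1],[0,0,0,-34,26,0,1]])

```text
clock: 2.68
position: [582.0, 49.7, 285.5]
ee_rot: [-0.139, 0.99, -0.0, -0.0]
contact_force: [0.1, -0.4, -0.3]
gripper_width: 85.0
grasp_force: 0.0
```

```bash
python3 - <<'E'
from h import *
print(axes()); i=get_image("wrist");cv2.imwrite("pics/w2.png",i["color"])
for c in HUE:
    if c=="orange":continue
    for k in blobs(mask(i,c),150)[:3]:
        x,y,w,h=cv2.boundingRect(k);e=cv2.fitEllipse(k);print(c,cv2.contourArea(k),(x,y,w,h),np.round(e[0]),np.round(e[1]),onplane(i,x+w/2-.5,y+h/2-.5,194).round(1))
E
```

```text
(2.675, array([582. ,  49.7, 285.5]), [[-0.9612, -0.2759, -0.0002], [-0.2759, 0.9612, -0.0001], [0.0002, -0.0, -1.0]])
red 4258.5 (0, 105, 82, 69) [ 40. 138.] [66. 82.] [ 572.4 -115.5  194. ]
red 3097.5 (386, 185, 69, 63) [420. 216.] [56. 71.] [553.4 140.5 194. ]
red 338.5 (54, 296, 25, 23) [ 66. 307.] [16. 27.] [694.6 -88.3 194. ]
blue 3739.5 (108, 105, 70, 69) [143. 139.] [66. 72.] [554.3 -52.3 194. ]
yellow 2187.5 (512, 184, 48, 64) [539. 213.] [50. 63.] [530.9 217.1 194. ]
yellow 1397.5 (0, 0, 60, 40) [31. 19.] [38. 63.] [ 504.2 -126.5  194. ]
green 2254.0 (256, 194, 56, 54) [284. 220.] [52. 55.] [582.6  50.7 194. ]
green 1486.0 (101, 0, 78, 57) [140.  17.] [65. 74.] [490.9 -64.1 194. ]
```

View pics/w2.png

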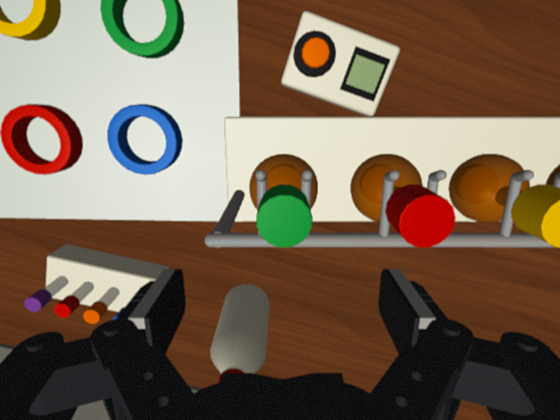

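The green cap is centred at (284,220), midway between the fingers, so I lower onto it.

carry_out(motion=[[0,0,0,-1.5,1,40,1],[0,0,0,-1.5,1,75,1],[0,0,0,-1.5,1,95,1],[0,0,0,-1.5,1,103,1],[0,0,0,-1.5,1,103,1]])

```text
clock: 3.35
position: [583.5, 51.7, 182.7]
ee_rot: [-0.14, 0.99, -0.0, 0.0]
contact_force: [0.4, 0.1, 0.6]
gripper_width: 85.9
grasp_force: 0.0
```

carry_out(motion=[[0,0,0,0,0,0,-1],[0,0,0,0,0,0,-1],[0,0,0,0,0,0,-1],[0,0,0,0,0,0,-1],[0,0,0,0,0,0,-1]])

```text
clock: 3.98
position: [584.0, 52.3, 183.4]
ee_rot: [-0.14, 0.99, -0.0, 0.001]
contact_force: [-0.7, -0.4, 5.4]
gripper_width: 38.6
grasp_force: 60.3
```

carry_out(motion=[[0,0,0,0,0,-9,-1],[0,0,0,0,0,-18,-1],[0,0,0,0,0,-18,-1],[0,0,0,0,0,-18,-1]])

```text
clock: 4.47
position: [583.3, 52.2, 200.0]
ee_rot: [-0.14, 0.99, 0.0, -0.0]
contact_force: [0.2, -0.5, -2.5]
gripper_width: 38.4
grasp_force: 60.3
```

```bash
python3 - <<'E'
from h import *
print(axes()); i=get_image("scene");cv2.imwrite("pics/s3.png",cv2.resize(i["color"][140:270,260:460],None,fx=3,fy=3))
E
```

```text
(4.475, array([583.3,  52.2, 200. ]), [[-0.9609, -0.2769, -0.0007], [-0.2769, 0.9609, 0.0001], [0.0007, 0.0003, -1.0]])
```

View pics/s3.png

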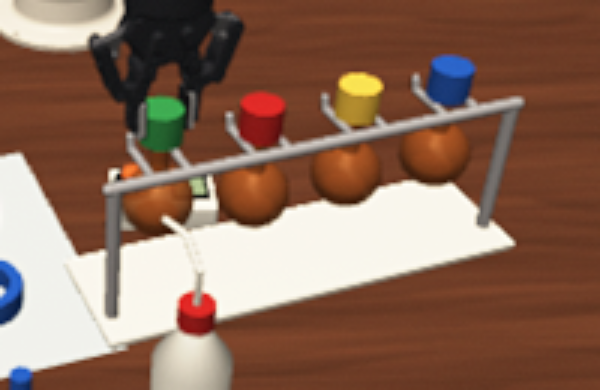

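The crop shows the green cap raised clear of its fork in the fingers, so I draw it out and then raise it.

carry_out(motion=[[0,0,0,20,0,0,-1],[0,0,0,42,0,0,-1],[0,0,0,65,0,0,-1],[0,0,0,90,0,0,-1],[0,0,0,90,0,-15,-1]])

```text
clock: 5.15
position: [494.5, 26.5, 214.4]
ee_rot: [-0.14, 0.99, -0.0, -0.002]
contact_force: [0.4, -0.1, -1.0]
gripper_width: 38.5
grasp_force: 60.5
```

carry_out(motion=[[0,0,0,0,-30,-20,-1],[0,0,0,0,-70,-40,-1],[0,0,0,0,-110,-60,-1],[0,0,0,0,-150,-75,-1],[0,0,0,0,-150,-75,-1]])

```text
clock: 5.78
position: [540.4, -119.0, 291.9]
ee_rot: [-0.138, 0.99, -0.001, 0.002]
contact_force: [0.2, -0.1, -1.6]
gripper_width: 38.1
grasp_force: 61.0
```

```bash
cat >> h.py <<'E'
def ringfit(im,c,near,zt=27.,amin=100):
    "centre of ring: hole mid-edge and outer outline, on planes; picks blob nearest to 'near'"
    m=mask(im,c,100,40); best=None
    for k in blobs(m,amin):
        x,y,w,h=cv2.boundingRect(k); p=onplane(im,x+w/2-.5,y+h/2-.5,14)
        if best is None or np.hypot(*(p[:2]-near))<best[0]: best=(np.hypot(*(p[:2]-near)),p,(x,y,w,h),k)
    return best
E
python3 - <<'E'
from h import *
print(axes())
near=dict(red=(624,-232),blue=(589,-115),yellow=(482,-270),green=(461,-136))
for n in("wrist","top","scene"):
    i=get_image(n)
    if n=="wrist":cv2.imwrite("pics/w4.png",i["color"])
    for c in near:
        b=ringfit(i,c,near[c])
        if b: print(n,c,b[1].round(1),b[2])
E
```

```text
(5.775, array([ 540.4, -119. ,  291.9]), [[-0.9618, -0.2738, 0.0037], [-0.2738, 0.9618, -0.0007], [-0.0034, -0.0017, -1.0]])
wrist red [ 624.6 -233.1   14. ] (145, 176, 67, 64)
wrist blue [842.1 -71.7  14. ] (251, 363, 14, 13)
wrist yellow [ 481. -272.   14.] (130, 45, 76, 76)
wrist green [ 461.5 -138.6   14. ] (251, 63, 69, 73)
top blue [514.2 401.6  14. ] (93, 234, 21, 17)
top yellow [ 481.6 -269.4   14. ] (329, 244, 30, 28)
top green [ 462.9 -135.5   14. ] (282, 250, 28, 28)
scene red [ 623.  -232.1   14. ] (198, 235, 29, 25)
scene blue [ 587.7 -113.8   14. ] (241, 226, 27, 23)
scene yellow [ 477.7 -270.3   14. ] (191, 206, 26, 21)
scene green [ 458.1 -138.4   14. ] (234, 201, 25, 20)
```

View pics/w4.png

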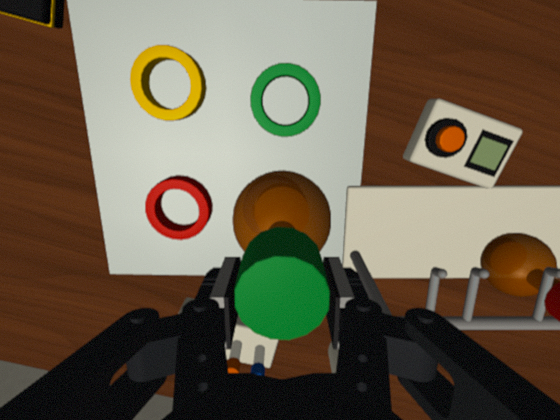

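The wrist view shows the green flask upright in the fingers and the free green ring at (285,100). Moving above it.

carry_out(motion=[[0,0,0,35,2,20,-1],[0,0,0,65,3,50,-1],[0,0,0,81,3.5,77,-1],[0,0,0,81,3.5,100,-1],[0,0,0,81,3.5,100,-1]])

```text
clock: 6.55
position: [458.4, -135.1, 188.9]
ee_rot: [-0.141, 0.99, 0.0, -0.002]
contact_force: [-0.8, -0.1, -1.6]
gripper_width: 38.5
grasp_force: 61.0
```

```bash
python3 - <<'E'
from h import *
print(axes(),go((461.5,-138,147)))
i=get_image("wrist");cv2.imwrite("pics/w5.png",i["color"])
b=ringfit(i,"green",(461,-137));print(b[1],b[2])
E
```

```text
(6.55, array([ 458.4, -135.1,  188.9]), [[-0.9605, -0.2784, -0.0045], [-0.2784, 0.9605, 0.0001], [0.0043, 0.0014, -1.0]]) [-2.4 -3.7 41.8]
[ 446.74889194 -143.79268885   14.        ] (235, 152, 84, 50)
```

View pics/w5.png

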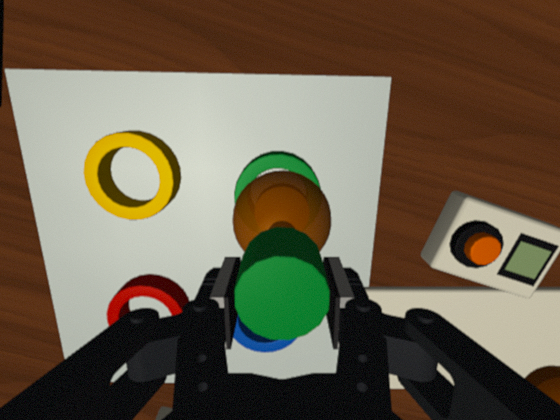

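The ring shows at columns 235–318 (centre 276) and the bulb at 281, so I shift about 4 mm in tool −y, matching the computed correction.

carry_out(motion=[[0,0,0,-2.4,-4,10,-1],[0,0,0,-2.4,-4,25,-1],[0,0,0,-2.4,-4,38,-1],[0,0,0,-2.4,-4,42,-1],[0,0,0,-2.4,-4,42,-1]])

```text
clock: 7.22
position: [463.4, -139.1, 148.2]
ee_rot: [-0.14, 0.99, -0.0, -0.0]
contact_force: [-0.3, -2.4, -1.1]
gripper_width: 38.3
grasp_force: 61.0
```

```bash
python3 - <<'E'
from h import *
print(axes(),go((461.5,-138,139)))
i=get_image("wrist")
b=ringfit(i,"green",(461,-137));print(b[2])
i=get_image("scene");cv2.imwrite("pics/s6.png",cv2.resize(i["color"][120:270,170:330],None,fx=4,fy=4))
E
```

```text
(7.225, array([ 463.4, -139.1,  148.2]), [[-0.9608, -0.2773, -0.0002], [-0.2773, 0.9608, -0.0002], [0.0002, -0.0001, -1.0]]) [1.5 1.6 9.2]
(234, 153, 100, 65)
```

View pics/s6.png

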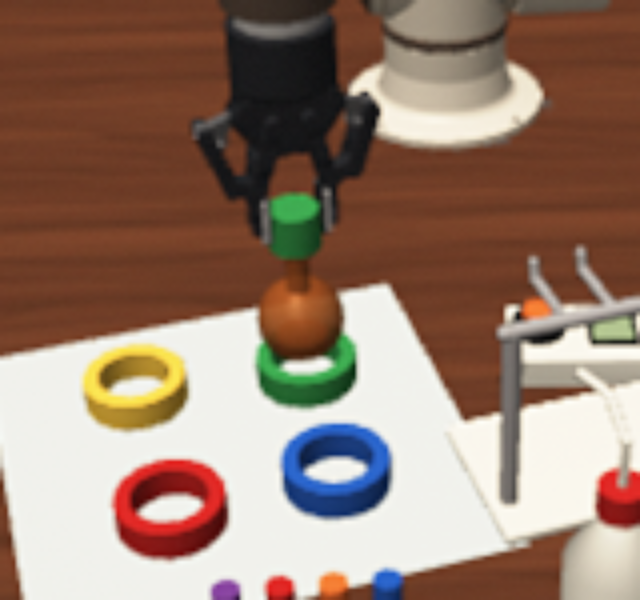

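The bulb stands just above the green ring. Wrist column 283.5 against 281.5 means a 1.5 mm correction, then I creep down.

carry_out(motion=[[0,0,0,1.5,1.5,3,-1],[0,0,0,1.5,1.5,6,-1],[0,0,0,1.5,1.5,8.5,-1],[0,0,0,1.5,1.5,10,-1],[0,0,0,1.5,1.5,10,-1]])

```text
clock: 7.95
position: [461.5, -138.1, 138.3]
ee_rot: [-0.14, 0.99, -0.0, 0.0]
contact_force: [0.3, 0.4, -1.6]
gripper_width: 38.7
grasp_force: 61.1
```

carry_out(motion=[[0,0,0,0,0,1,-1],[0,0,0,0,0,1,-1]])

```text
clock: 8.2
position: [461.8, -138.1, 137.6]
ee_rot: [-0.14, 0.99, -0.0, 0.0]
contact_force: [0.3, 0.2, -0.6]
gripper_width: 38.3
grasp_force: 61.1
```

Force is rising, so contact is starting. I go down a little more.

carry_out(motion=[[0,0,0,0,0,1,-1],[0,0,0,0,0,1,-1]])

```text
clock: 8.45
position: [462.2, -138.1, 136.9]
ee_rot: [-0.14, 0.99, -0.0, 0.001]
contact_force: [0.1, 0.9, 3.8]
gripper_width: 38.3
grasp_force: 61.6
```

carry_out(motion=[[0,0,0,0,0,0,0.2],[0,0,0,0,0,0,1],[0,0,0,0,0,0,1],[0,0,0,0,0,0,1],[0,0,0,0,0,0,1]])

```text
clock: 9.07
position: [461.3, -138.1, 136.3]
ee_rot: [-0.14, 0.99, 0.0, -0.0]
contact_force: [-0.6, 0.1, 0.5]
gripper_width: 85.2
grasp_force: 0.0
```

carry_out(motion=[[0,0,0,0,0,-30,1],[0,0,0,0,0,-70,1],[0,0,0,0,0,-110,1],[0,0,0,0,0,-148,1],[0,0,0,0,0,-148,1]])

```text
clock: 9.7
position: [462.9, -138.2, 287.7]
ee_rot: [-0.14, 0.99, -0.001, 0.004]
contact_force: [-0.2, -0.1, 0.3]
gripper_width: 85.5
grasp_force: 0.0
```

```bash
python3 - <<'E'
from h import *
print(axes(),go((554,148,285)))
i=get_image("wrist");cv2.imwrite("pics/w7.png",i["color"])
for k in blobs(mask(i,"green"),150):
    x,y,w,h=cv2.boundingRect(k);print((x,y,w,h),onplane(i,x+w/2-.5,y+h/2-.5,147),onplane(i,x+w/2-.5,y+h/2-.5,14))
E
```

```text
(9.7, array([ 462.9, -138.2,  287.7]), [[-0.9607, -0.2774, 0.0075], [-0.2774, 0.9607, -0.0004], [-0.0071, -0.0025, -1.0]]) [-166.9  249.7    3.2]
(263, 185, 45, 42) [ 467.95693994 -134.86388299  147.        ] [ 507.00656365 -122.46330468   14.        ]
(251, 136, 65, 48) [ 431.2832659 -147.2643921  147.       ] [ 452.13620423 -141.01667872   14.        ]
```

View pics/w7.png

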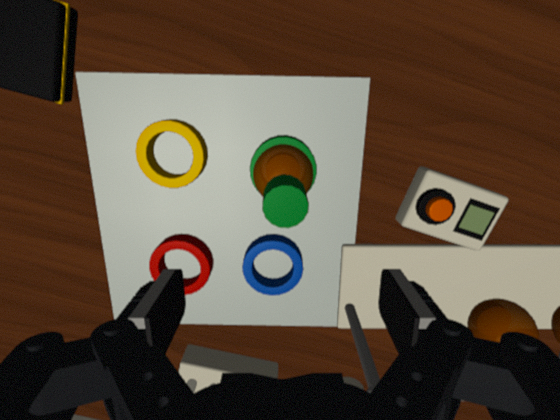

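Green is seated in its ring, cap at (285,200) over the bulb. Next is the red flask.

carry_out(motion=[[0,0,0,-34,50,0,1],[0,0,0,-68,100,0,1],[0,0,0,-102,150,0,1],[0,0,0,-136,200,2,1],[0,0,0,-168,250,3,1]])

```text
clock: 10.38
position: [553.2, 150.4, 279.4]
ee_rot: [-0.14, 0.99, -0.0, -0.002]
contact_force: [0.4, -0.9, -0.1]
gripper_width: 85.4
grasp_force: 0.0
```

carry_out(motion=[[0,0,0,0,0,0,1],[0,0,0,0,0,0,1],[0,0,0,0,0,0,1]])

```text
clock: 10.75
position: [553.1, 147.6, 280.9]
ee_rot: [-0.139, 0.99, -0.0, -0.001]
contact_force: [0.5, -0.6, -0.2]
gripper_width: 85.2
grasp_force: 0.0
```

```bash
cat > cap.py <<'E'
from h import *
import sys
c=sys.argv[1]; i=get_image("wrist"); s=read_state()
def f(k): x,y,w,h=cv2.boundingRect(k); return onplane(i,x+w/2-.5,y+h/2-.5,193),(x,y,w,h)
p,b=min((f(k) for k in blobs(mask(i,c),400)),key=lambda q:np.hypot(*(q[0]-s["position"])[:2]))
print(s["clock"],s["position"].round(1),p.round(1),b,go((p[0]+.6,p[1]+.5,182.5)))
E
python3 cap.py red
```

```text
10.8 [553.2 147.5 281.2] [551.9 146.1 193. ] (253, 187, 57, 65) [ 0.9 -0.7 98.7]
```

carry_out(motion=[[0,0,0,-2,-0.3,40,1],[0,0,0,-2,-0.3,75,1],[0,0,0,-2,-0.3,92,1],[0,0,0,-2,-0.3,98.5,1],[0,0,0,-2,-0.3,98.5,1]])

```text
clock: 11.42
position: [555.7, 148.4, 183.2]
ee_rot: [-0.14, 0.99, 0.0, 0.0]
contact_force: [0.4, -0.1, 0.5]
gripper_width: 85.8
grasp_force: 0.0
```

carry_out(motion=[[0,0,0,0,0,0,-1],[0,0,0,0,0,0,-1],[0,0,0,0,0,0,-1],[0,0,0,0,0,0,-1],[0,0,0,0,0,0,-1]])

```text
clock: 12.05
position: [556.0, 149.0, 183.9]
ee_rot: [-0.14, 0.99, -0.0, 0.001]
contact_force: [-0.7, -0.5, 5.6]
gripper_width: 38.0
grasp_force: 60.3
```

carry_out(motion=[[0,0,0,0,0,-9,-1],[0,0,0,0,0,-18,-1],[0,0,0,0,0,-18,-1],[0,0,0,0,0,-18,-1]])

```text
clock: 12.55
position: [555.3, 149.0, 200.5]
ee_rot: [-0.14, 0.99, 0.0, -0.0]
contact_force: [0.3, 0.7, -2.0]
gripper_width: 38.4
grasp_force: 60.3
```

carry_out(motion=[[0,0,0,20,0,0,-1],[0,0,0,42,0,0,-1],[0,0,0,65,0,0,-1],[0,0,0,90,0,0,-1],[0,0,0,90,0,-15,-1]])

```text
clock: 13.18
position: [466.3, 122.8, 214.6]
ee_rot: [-0.14, 0.99, -0.001, -0.002]
contact_force: [0.9, 0.4, -1.2]
gripper_width: 38.4
grasp_force: 60.5
```

carry_out(motion=[[0,0,0,0,-35,-25,-1],[0,0,0,0,-80,-50,-1],[0,0,0,0,-130,-75,-1],[0,0,0,0,-185,-75,-1],[0,0,0,0,-235,-75,-1]])

```text
clock: 13.8
position: [534.3, -103.4, 290.8]
ee_rot: [-0.14, 0.99, 0.0, 0.0]
contact_force: [1.1, 0.5, -1.2]
gripper_width: 38.1
grasp_force: 60.8
```

carry_out(motion=[[0,0,0,-10,-20,0,-1],[0,0,0,-20,-35,0,-1],[0,0,0,-20,-35,0,-1],[0,0,0,-20,-35,0,-1]])

```text
clock: 14.3
position: [562.6, -129.5, 290.3]
ee_rot: [-0.14, 0.99, 0.0, -0.001]
contact_force: [0.1, 1.1, -1.9]
gripper_width: 38.3
grasp_force: 61.0
```

```bash
cat > ring.py <<'E'
from h import *
import sys
near=dict(red=(624,-232),blue=(589,-115),yellow=(482,-270),green=(461,-136))
i=get_image("wrist");S=get_image("scene");print(axes()[:2])
for c in sys.argv[1:]:
    for n,j in(("wrist",i),("scene",S)):
        b=ringfit(j,c,near[c])
        if b: print(n,c,b[1].round(1),b[2],"shift",go((b[1][0],b[1][1],190)))
E
python3 ring.py red blue yellow
```

```text
(14.4, array([ 562.6, -129.3,  290.8]))
wrist red [ 624.5 -233.2   14. ] (155, 163, 68, 64) shift [ -30.6 -117.   100.8]
scene red [ 623.  -232.1   14. ] (198, 235, 29, 25) shift [ -29.5 -115.6  100.8]
wrist blue [ 564.5 -118.8   14. ] (264, 163, 53, 23) shift [ -4.7   9.6 100.8]
scene blue [ 587.7 -113.8   14. ] (241, 226, 27, 23) shift [-28.4   7.9 100.8]
wrist yellow [ 480.4 -272.4   14. ] (142, 26, 76, 79) shift [ 118.7 -114.7  100.8]
scene yellow [ 477.7 -270.3   14. ] (191, 206, 26, 21) shift [ 120.7 -111.8  100.8]
```

carry_out(motion=[[0,0,0,-14,-50,0,-1],[0,0,0,-28,-100,20,-1],[0,0,0,-30.5,-116.7,60,-1],[0,0,0,-30.5,-116.7,95,-1],[0,0,0,-30.5,-116.7,100,-1]])

```text
clock: 15.02
position: [622.9, -232.8, 187.7]
ee_rot: [-0.14, 0.99, 0.001, -0.003]
contact_force: [0.6, -0.0, -1.2]
gripper_width: 38.4
grasp_force: 61.5
```

carry_out(motion=[[0,0,0,0,0,20,-1],[0,0,0,0,0,38,-1],[0,0,0,0,0,43,-1],[0,0,0,0,0,43,-1]])

```text
clock: 15.52
position: [625.0, -233.5, 148.3]
ee_rot: [-0.14, 0.99, -0.0, 0.0]
contact_force: [1.1, -0.6, -0.4]
gripper_width: 38.0
grasp_force: 61.6
```

```bash
python3 ring.py red; python3 -c "
from h import *;print(go((624.5,-233,138.5)))"
```

```text
(15.625, array([ 625.4, -233.7,  148.9]))
wrist red [ 612.  -235.5   14. ] (235, 152, 100, 70) shift [ 13.3   1.9 -41.1]
scene red [ 627.2 -231.8   14. ] (198, 237, 29, 23) shift [ -2.3   1.3 -41.1]
[ 0.7  0.9 10.4]
```

carry_out(motion=[[0,0,0,0.7,1.2,4,-1],[0,0,0,0.7,1.2,8,-1],[0,0,0,0.7,1.2,10,-1],[0,0,0,0.7,1.2,11,-1],[0,0,0,0.7,1.2,11,-1]])

```text
clock: 16.25
position: [624.1, -232.5, 137.7]
ee_rot: [-0.14, 0.99, -0.0, 0.0]
contact_force: [-0.3, 2.1, 3.3]
gripper_width: 38.3
grasp_force: 62.1
```

carry_out(motion=[[0,0,0,0,0,0.8,-1],[0,0,0,0,0,0.8,-1]])

```text
clock: 16.5
position: [624.4, -232.5, 137.5]
ee_rot: [-0.14, 0.99, -0.0, 0.001]
contact_force: [-0.6, 2.2, 6.1]
gripper_width: 38.4
grasp_force: 62.5
```

carry_out(motion=[[0,0,0,0,0,0,0.2],[0,0,0,0,0,0,1],[0,0,0,0,0,0,1],[0,0,0,0,0,0,1],[0,0,0,0,0,0,1]])

```text
clock: 17.12
position: [623.7, -232.6, 135.9]
ee_rot: [-0.14, 0.99, -0.0, -0.0]
contact_force: [-0.3, -0.2, 0.1]
gripper_width: 85.3
grasp_force: 0.0
```

carry_out(motion=[[0,0,0,0,0,-30,1],[0,0,0,0,0,-70,1],[0,0,0,0,0,-110,1],[0,0,0,0,0,-145,1],[0,0,0,0,0,-145,1]])

```text
clock: 17.75
position: [625.1, -233.0, 285.2]
ee_rot: [-0.14, 0.99, -0.001, 0.004]
contact_force: [0.2, -0.0, -0.1]
gripper_width: 85.5
grasp_force: 0.0
```

```bash
cat > chk.py <<'E'
from h import *
import sys
# red/green etc: cap-top and ring as seen from the three cameras
st=read_state();print(st["clock"],st["position"].round(1))
for n in("scene","top","wrist"):
    i=get_image(n)
    for c in sys.argv[1:]:
        for k in blobs(mask(i,c,100,40),80):
            x,y,w,h=cv2.boundingRect(k)
            q=onplane(i,x+w/2-.5,y+h/2-.5,130);r=onplane(i,x+w/2-.5,y+h/2-.5,14)
            if 400<r[0]<680 and -300<r[1]<-60: print(n,c,(x,y,w,h),"cap",q.round(1)[:2],"ring",r.round(1)[:2])
E
python3 chk.py red green; python3 -c "
from h import *;print(go((527.5,244.5,285)))"
```

```text
17.75 [ 625.1 -233.   285.2]
scene red (198, 238, 29, 22) cap [ 757.7 -208.6] ring [ 629.3 -231.6]
scene red (201, 205, 15, 19) cap [ 621.9 -230.2] ring [ 468.3 -257.2]
scene green (234, 205, 25, 16) cap [ 622.1 -129.8] ring [ 468.6 -138.3]
top red (327, 193, 17, 16) cap [ 621.3 -228.8] ring [ 642.8 -246.9]
top red (315, 196, 29, 26) cap [ 600.1 -213.1] ring [ 619.5 -229.7]
top green (296, 250, 12, 18) cap [ 471.  -142.8] ring [ 477.  -152.2]
wrist red (249, 139, 67, 86) cap [ 610.6 -236.3] ring [ 635.5 -228.9]
wrist green (428, 9, 74, 60) cap [ 466.8 -134.8] ring [431.8 -85.1]
wrist green (369, 11, 63, 82) cap [ 488.6 -178.1] ring [ 462.7 -146.4]
[-40.1 484.7  -4.5]
```

carry_out(motion=[[0,0,0,-5,60,0,1],[0,0,0,-10,120,0,1],[0,0,0,-15,180,0,1],[0,0,0,-20,240,0,1],[0,0,0,-25,300,0,1]])

```text
clock: 18.52
position: [563.4, 64.2, 279.5]
ee_rot: [-0.14, 0.99, -0.0, -0.001]
contact_force: [1.2, -0.2, 0.3]
gripper_width: 85.2
grasp_force: 0.0
```

carry_out(motion=[[0,0,0,-5,60,0,1],[0,0,0,-10,120,0,1],[0,0,0,-14,185,0,1],[0,0,0,-14,185,0,1],[0,0,0,-14,185,0,1]])

```text
clock: 19.15
position: [526.3, 244.1, 279.7]
ee_rot: [-0.14, 0.99, -0.001, -0.001]
contact_force: [-0.3, -0.2, -0.7]
gripper_width: 85.6
grasp_force: 0.0
```

carry_out(motion=[[0,0,0,0,0,0,1],[0,0,0,0,0,0,1]])

```text
clock: 19.4
position: [527.1, 242.9, 281.0]
ee_rot: [-0.139, 0.99, -0.0, -0.0]
contact_force: [0.4, -0.7, 0.9]
gripper_width: 85.3
grasp_force: 0.0
```

```bash
python3 cap.py yellow; python3 -c "
from h import *;print(go((527.6,244.5,183)))"
```

```text
19.45 [527.1 243.  281. ] [524.4 242.1 193. ] (254, 185, 58, 65) [ 2.2  0.1 98.5]
[-0.9  1.3 98. ]
```

carry_out(motion=[[0,0,0,-0.6,1,40,1],[0,0,0,-0.6,1,75,1],[0,0,0,-0.6,1,92,1],[0,0,0,-0.6,1,98,1],[0,0,0,-0.6,1,98,1]])

```text
clock: 20.08
position: [527.5, 245.1, 183.3]
ee_rot: [-0.14, 0.99, 0.0, 0.0]
contact_force: [0.0, 0.1, 0.7]
gripper_width: 85.5
grasp_force: 0.0
```

carry_out(motion=[[0,0,0,0,0,0,-1],[0,0,0,0,0,0,-1],[0,0,0,0,0,0,-1],[0,0,0,0,0,0,-1],[0,0,0,0,0,0,-1]])

```text
clock: 20.7
position: [527.6, 245.4, 184.2]
ee_rot: [-0.14, 0.99, 0.0, 0.001]
contact_force: [-0.9, -1.6, 6.1]
gripper_width: 38.3
grasp_force: 60.2
```

carry_out(motion=[[0,0,0,0,0,-9,-1],[0,0,0,0,0,-18,-1],[0,0,0,0,0,-18,-1],[0,0,0,0,0,-18,-1]])

```text
clock: 21.2
position: [526.8, 245.3, 200.6]
ee_rot: [-0.14, 0.99, -0.0, -0.0]
contact_force: [-1.0, 0.5, -1.8]
gripper_width: 38.1
grasp_force: 60.3
```

carry_out(motion=[[0,0,0,20,0,0,-1],[0,0,0,42,0,0,-1],[0,0,0,65,0,0,-1],[0,0,0,90,0,0,-1],[0,0,0,90,0,-15,-1]])

```text
clock: 21.82
position: [438.4, 219.1, 215.0]
ee_rot: [-0.14, 0.99, -0.001, -0.002]
contact_force: [0.5, 0.6, -2.0]
gripper_width: 38.0
grasp_force: 60.4
```

carry_out(motion=[[0,0,0,5,-40,-30,-1],[0,0,0,10,-88,-60,-1],[0,0,0,16,-140,-80,-1],[0,0,0,22,-195,-80,-1],[0,0,0,28,-250,-80,-1]])

```text
clock: 22.45
position: [484.0, -29.2, 297.2]
ee_rot: [-0.14, 0.99, 0.0, 0.001]
contact_force: [0.7, 0.1, -2.3]
gripper_width: 38.3
grasp_force: 60.9
```

carry_out(motion=[[0,0,0,8,-55,0,-1],[0,0,0,15,-100,0,-1],[0,0,0,23,-145,0,-1],[0,0,0,23,-152,0,-1],[0,0,0,23,-152,0,-1]])

```text
clock: 23.08
position: [503.4, -180.3, 296.0]
ee_rot: [-0.139, 0.99, 0.0, 0.0]
contact_force: [-0.3, -0.3, -1.6]
gripper_width: 38.2
grasp_force: 61.1
```

```bash
python3 ring.py yellow blue
```

```text
(23.175, array([ 503.2, -179.3,  296.2]))
wrist yellow [ 482.1 -272.5   14. ] (179, 97, 69, 69) shift [ 46.2 -83.8 106.1]
scene yellow [ 479.1 -287.2   14. ] (191, 207, 15, 20) shift [ 53.2 -97.  106.1]
wrist blue [577.8 -90.8  14. ] (322, 223, 20, 37) shift [-96.2  64.2 106.2]
scene blue [ 587.7 -113.8   14. ] (241, 226, 27, 23) shift [-99.4  39.4 106.2]
```

carry_out(motion=[[0,0,0,24,-45,0,-1],[0,0,0,47,-83.4,25,-1],[0,0,0,47,-83.4,70,-1],[0,0,0,47,-83.4,105,-1],[0,0,0,47,-83.4,105,-1]])

```text
clock: 23.8
position: [479.5, -271.6, 188.7]
ee_rot: [-0.141, 0.99, 0.001, -0.003]
contact_force: [0.9, 1.1, -0.8]
gripper_width: 38.1
grasp_force: 61.6
```

carry_out(motion=[[0,0,0,0,0,20,-1],[0,0,0,0,0,38,-1],[0,0,0,0,0,43,-1],[0,0,0,0,0,43,-1]])

```text
clock: 24.3
position: [482.0, -273.0, 149.4]
ee_rot: [-0.141, 0.99, -0.001, 0.001]
contact_force: [-0.2, 0.0, -1.8]
gripper_width: 38.5
grasp_force: 61.7
```

```bash
python3 ring.py yellow; python3 -c "
from h import *;print(go((481.3,-272.3,138.5)))"
```

```text
(24.4, array([ 482. , -273.2,  149.5]))
wrist yellow [ 470.8 -273.9   14. ] (236, 153, 100, 72) shift [ 10.8   2.4 -40.5]
scene yellow [ 272.3 -315.1   14. ] (190, 173, 14, 17) shift [213.   17.9 -41. ]
[ 0.4  1.1 11. ]
```

carry_out(motion=[[0,0,0,0.4,1.5,4,-1],[0,0,0,0.4,1.5,8,-1],[0,0,0,0.4,1.5,10,-1],[0,0,0,0.4,1.5,11.5,-1],[0,0,0,0.4,1.5,11.5,-1]])

```text
clock: 25.02
position: [481.0, -271.7, 138.2]
ee_rot: [-0.14, 0.99, -0.0, 0.001]
contact_force: [-1.1, 3.8, 7.2]
gripper_width: 38.2
grasp_force: 62.8
```

carry_out(motion=[[0,0,0,0,0,0.8,-1],[0,0,0,0,0,0.8,-1]])

```text
clock: 25.28
position: [481.3, -271.7, 138.0]
ee_rot: [-0.14, 0.99, -0.001, 0.001]
contact_force: [-0.3, 5.4, 9.0]
gripper_width: 38.1
grasp_force: 63.0
```

carry_out(motion=[[0,0,0,0,1,-1,-1],[0,0,0,0,1.5,-0.8,-1],[0,0,0,0,1.5,-0.5,-1]])

```text
clock: 25.65
position: [480.7, -270.6, 136.9]
ee_rot: [-0.14, 0.99, -0.001, 0.001]
contact_force: [0.4, 1.1, 5.1]
gripper_width: 38.1
grasp_force: 62.1
```

Seated lower and the lateral force is nearly gone, so I release. Next is blue.

carry_out(motion=[[0,0,0,0,0,0,0.2],[0,0,0,0,0,0,1],[0,0,0,0,0,0,1],[0,0,0,0,0,0,1],[0,0,0,0,0,0,1]])

```text
clock: 26.28
position: [479.7, -270.4, 136.1]
ee_rot: [-0.14, 0.99, 0.0, -0.0]
contact_force: [-0.6, 0.4, -0.2]
gripper_width: 85.1
grasp_force: 0.0
```

carry_out(motion=[[0,0,0,0,0,-30,1],[0,0,0,0,0,-70,1],[0,0,0,0,0,-110,1],[0,0,0,0,0,-145,1],[0,0,0,0,0,-145,1]])

```text
clock: 26.9
position: [481.1, -270.9, 284.7]
ee_rot: [-0.14, 0.99, -0.002, 0.003]
contact_force: [0.4, -0.5, -0.4]
gripper_width: 85.3
grasp_force: 0.0
```

```bash
python3 chk.py yellow blue; python3 -c "
from h import *;print(axes(),go((499.5,341,285)))"
```

```text
26.9 [ 481.1 -270.9  284.7]
scene yellow (191, 213, 15, 14) cap [ 643.8 -254.1] ring [ 494.3 -285.5]
scene blue (241, 226, 27, 23) cap [ 722.7 -109.2] ring [ 587.7 -113.8]
top yellow (329, 251, 29, 21) cap [ 466.3 -247.8] ring [ 471.9 -267.9]
wrist yellow (259, 176, 48, 53) cap [ 484.  -268.6] ring [ 516.1 -258.9]
wrist yellow (248, 140, 67, 52) cap [ 453.7 -278.7] ring [ 473.2 -273.2]
wrist blue (341, 253, 56, 60) cap [ 537.1 -169.2] ring [ 591.3 -118.2]
(27.05, array([ 479.2, -270. ,  280.2]), [[-0.9609, -0.2769, -0.0016], [-0.2769, 0.9609, 0.001], [0.0013, 0.0014, -1.0]]) [-188.7  581.5   -4.2]
```

carry_out(motion=[[0,0,0,-19,58,-4,1],[0,0,0,-38,116,-4,1],[0,0,0,-57,174,-4,1],[0,0,0,-76,232,-4,1],[0,0,0,-95,290,-4,1]])

```text
clock: 27.68
position: [489.9, 36.4, 284.0]
ee_rot: [-0.14, 0.99, -0.0, -0.001]
contact_force: [1.5, 0.3, -0.1]
gripper_width: 85.4
grasp_force: 0.0
```

carry_out(motion=[[0,0,0,-19,58,0,1],[0,0,0,-38,116,0,1],[0,0,0,-57,174,0,1],[0,0,0,-76,232,0,1],[0,0,0,-94,292,0,1]])

```text
clock: 28.3
position: [499.5, 342.7, 283.6]
ee_rot: [-0.14, 0.99, -0.001, -0.001]
contact_force: [0.6, 1.4, 0.4]
gripper_width: 85.3
grasp_force: 0.0
```

carry_out(motion=[[0,0,0,0,0,0,1],[0,0,0,0,0,0,1],[0,0,0,0,0,0,1],[0,0,0,0,0,0,1]])

```text
clock: 28.8
position: [500.3, 339.9, 285.5]
ee_rot: [-0.139, 0.99, 0.0, 0.0]
contact_force: [-0.2, -0.2, 0.1]
gripper_width: 85.4
grasp_force: 0.0
```

```bash
python3 cap.py blue; python3 -c "
from h import *;print(go((499.6,341.2,183)))"
```

```text
28.85 [500.3 340.1 285.6] [497.1 338.3 193. ] (254, 184, 56, 61) [  2.9  -0.6 103.1]
[  0.4   1.2 102.6]
```

carry_out(motion=[[0,0,0,0.5,0.6,40,1],[0,0,0,0.5,0.6,78,1],[0,0,0,0.5,0.6,96,1],[0,0,0,0.5,0.6,102.5,1],[0,0,0,0.5,0.6,102.5,1]])

```text
clock: 29.48
position: [499.8, 341.4, 183.2]
ee_rot: [-0.14, 0.99, 0.0, 0.0]
contact_force: [-0.2, 0.0, 1.0]
gripper_width: 85.5
grasp_force: 0.0
```

carry_out(motion=[[0,0,0,0,0,0,-1],[0,0,0,0,0,0,-1],[0,0,0,0,0,0,-1],[0,0,0,0,0,0,-1],[0,0,0,0,0,0,-1]])

```text
clock: 30.1
position: [499.9, 341.6, 184.0]
ee_rot: [-0.14, 0.99, 0.0, 0.001]
contact_force: [-1.0, -2.0, 5.3]
gripper_width: 38.2
grasp_force: 60.3
```

carry_out(motion=[[0,0,0,0,0,-9,-1],[0,0,0,0,0,-18,-1],[0,0,0,0,0,-18,-1],[0,0,0,0,0,-18,-1]])

```text
clock: 30.6
position: [499.2, 341.4, 200.3]
ee_rot: [-0.14, 0.99, -0.0, -0.0]
contact_force: [-0.1, 0.0, -3.0]
gripper_width: 38.5
grasp_force: 60.4
```

carry_out(motion=[[0,0,0,20,0,0,-1],[0,0,0,42,0,0,-1],[0,0,0,65,0,0,-1],[0,0,0,90,0,0,-1],[0,0,0,90,0,-15,-1]])

```text
clock: 31.22
position: [410.9, 315.1, 214.7]
ee_rot: [-0.14, 0.99, -0.001, -0.002]
contact_force: [0.6, 0.4, -1.8]
gripper_width: 38.4
grasp_force: 60.4
```

carry_out(motion=[[0,0,0,0,-35,-30,-1],[0,0,0,0,-80,-60,-1],[0,0,0,0,-130,-88,-1],[0,0,0,0,-185,-90,-1],[0,0,0,0,-240,-90,-1]])

```text
clock: 31.85
position: [480.6, 84.5, 307.2]
ee_rot: [-0.14, 0.99, 0.0, 0.002]
contact_force: [0.4, 0.4, -2.0]
gripper_width: 38.2
grasp_force: 60.9
```

carry_out(motion=[[0,0,0,-18,-40,0,-1],[0,0,0,-36,-80,0,-1],[0,0,0,-55,-120,0,-1],[0,0,0,-67,-139,0,-1],[0,0,0,-67,-139,0,-1]])

```text
clock: 32.48
position: [583.7, -30.4, 305.2]
ee_rot: [-0.139, 0.99, -0.0, -0.0]
contact_force: [-0.2, 0.5, -2.2]
gripper_width: 38.4
grasp_force: 61.0
```

```bash
python3 ring.py blue
```

```text
(32.575, array([582.4, -29.1, 305.6]))
wrist blue [ 591.4 -116.1   14. ] (182, 123, 66, 65) shift [ 15.4 -86.1 115.6]
scene blue [ 587.7 -113.8   14. ] (241, 226, 27, 23) shift [ 18.3 -82.9 115.6]
```

carry_out(motion=[[0,0,0,8,-45,0,-1],[0,0,0,16,-84.7,30,-1],[0,0,0,16,-84.7,75,-1],[0,0,0,16,-84.7,115,-1],[0,0,0,16,-84.7,115,-1]])

```text
clock: 33.2
position: [588.0, -114.1, 187.9]
ee_rot: [-0.14, 0.99, 0.001, -0.004]
contact_force: [-0.2, -0.8, -1.4]
gripper_width: 38.1
grasp_force: 61.5
```

carry_out(motion=[[0,0,0,0,0,20,-1],[0,0,0,0,0,36,-1],[0,0,0,0,0,42,-1],[0,0,0,0,0,42,-1]])

```text
clock: 33.7
position: [590.7, -114.7, 149.1]
ee_rot: [-0.14, 0.99, -0.0, 0.0]
contact_force: [0.0, 0.2, -2.1]
gripper_width: 38.1
grasp_force: 61.6
```

```bash
python3 ring.py blue; python3 -c "
from h import *;print(go((590.3,-115,138.5)))"
```

```text
(33.8, array([ 591.1, -114.8,  149.6]))
wrist blue [ 575.  -120.1   14. ] (232, 152, 100, 61) shift [ 16.9  -0.6 -40.4]
scene blue [ 594.3 -113.8   14. ] (241, 229, 27, 20) shift [ -3.5   0.1 -40.4]
[ 0.8  0.1 11.1]
```

carry_out(motion=[[0,0,0,0.8,0,4,-1],[0,0,0,0.8,0,8,-1],[0,0,0,0.8,0,10,-1],[0,0,0,0.8,0,11.5,-1],[0,0,0,0.8,0,11.5,-1]])

```text
clock: 34.42
position: [589.7, -115.1, 137.1]
ee_rot: [-0.14, 0.99, -0.0, -0.0]
contact_force: [0.1, 0.3, -2.2]
gripper_width: 38.2
grasp_force: 61.6
```

carry_out(motion=[[0,0,0,0,0,0.8,-1],[0,0,0,0,0,0.8,-1]])

```text
clock: 34.67
position: [589.9, -115.0, 136.7]
ee_rot: [-0.14, 0.99, -0.0, 0.0]
contact_force: [-0.6, -0.6, -1.4]
gripper_width: 38.2
grasp_force: 61.6
```

carry_out(motion=[[0,0,0,0,0,0.8,-1],[0,0,0,0,0,1.2,-1],[0,0,0,0,0,1.2,-1]])

```text
clock: 35.05
position: [590.2, -115.0, 136.3]
ee_rot: [-0.14, 0.99, -0.0, 0.001]
contact_force: [-1.8, 0.8, 5.3]
gripper_width: 38.4
grasp_force: 62.3
```

Contact is centred. Release and rise, then check.

carry_out(motion=[[0,0,0,0,0,0,0.2],[0,0,0,0,0,0,1],[0,0,0,0,0,0,1],[0,0,0,0,0,0,1],[0,0,0,0,0,0,1]])

```text
clock: 35.67
position: [589.7, -115.1, 135.1]
ee_rot: [-0.14, 0.99, 0.0, -0.0]
contact_force: [0.1, 0.3, -0.5]
gripper_width: 85.5
grasp_force: 0.0
```

carry_out(motion=[[0,0,0,0,0,-30,1],[0,0,0,0,0,-70,1],[0,0,0,0,0,-110,1],[0,0,0,0,0,-150,1],[0,0,0,0,0,-150,1]])

```text
clock: 36.3
position: [591.3, -115.3, 289.5]
ee_rot: [-0.14, 0.99, -0.001, 0.004]
contact_force: [-0.3, 0.2, 0.0]
gripper_width: 85.5
grasp_force: 0.0
```

carry_out(motion=[[0,0,0,40,20,0,-1],[0,0,0,80,40,0,-1],[0,0,0,110,55,0,-1],[0,0,0,110,55,0,-1],[0,0,0,110,55,0,-1]])

```text
clock: 36.92
position: [469.0, -92.7, 285.0]
ee_rot: [-0.14, 0.99, -0.0, -0.0]
contact_force: [0.8, 0.3, 0.3]
gripper_width: -0.4
grasp_force: 0.0
```

```bash
python3 - <<'E'
from h import *
print(axes())
i=get_image("wrist");s=get_image("scene")
cv2.imwrite("pics/w8.png",i["color"]);cv2.imwrite("pics/s8.png",cv2.resize(s["color"][140:290,160:360],None,fx=4,fy=4))
t=get_image("top")
E
```

```text
(36.925, array([469. , -92.7, 285. ]), [[-0.9608, -0.2773, -0.0], [-0.2773, 0.9608, -0.0], [0.0, -0.0, -1.0]])
```

View pics/w8.png

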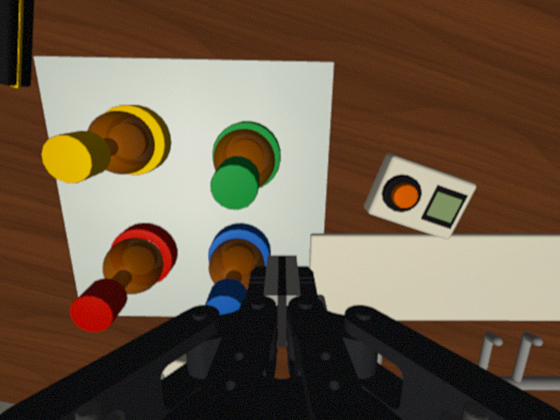

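View pics/s8.png

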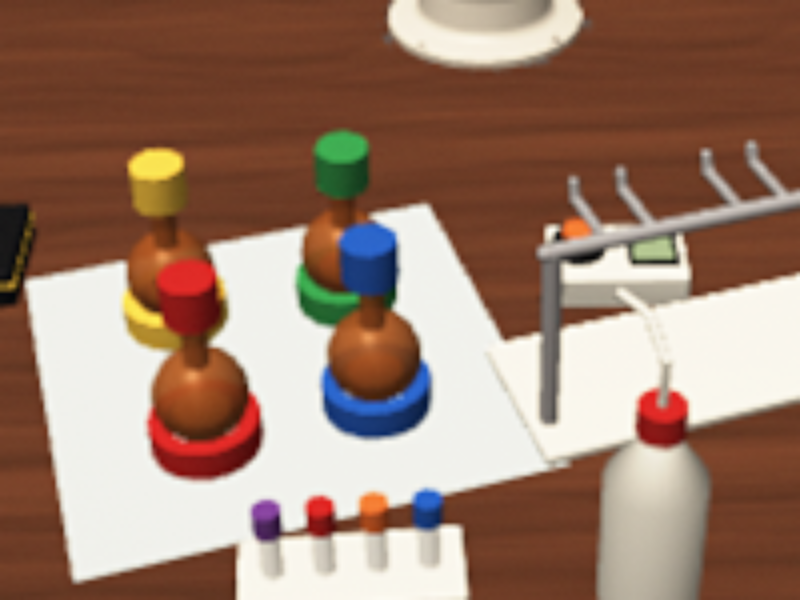

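Both views show all four flasks upright and seated in rings of their own colour. The button is at wrist (404,196). I measure the button and check for tilt numerically.

```bash
python3 - <<'E'
from h import *
I={n:get_image(n) for n in("wrist","scene","top")}
box=dict(wrist=(360,150,80,90),scene=(290,190,40,25),top=(220,258,20,20))
rs=[]
for n,i in I.items():
    x,y,w,h=box[n];m=cv2.inRange(cv2.cvtColor(i["color"],cv2.COLOR_BGR2HSV),(3,190,170),(16,255,255))
    z=np.zeros_like(m);z[y:y+h,x:x+w]=m[y:y+h,x:x+w]
    b=blobs(z,8)
    if b:
        q=cv2.boundingRect(b[0]);u,v=q[0]+q[2]/2-.5,q[1]+q[3]/2-.5;print(n,q,onplane(i,u,v,49).round(1))
        if n!="scene": rs.append(ray(i,u,v))
if len(rs)>1: print("tri",tri(rs).round(1))
caps=dict(red=(624,-232.5),blue=(590,-115),yellow=(480.7,-270.6),green=(461.5,-138))
for c,p in caps.items():
    for n in("scene","top"):
        i=I[n];u,v=proj(i,(*p,130));k=[cv2.boundingRect(k) for k in blobs(mask(i,c,100,40),15)]
        k=min(k,key=lambda q:np.hypot(q[0]+q[2]/2-u,q[1]+q[3]/2-v)) if k else None
        print(c,n,k,"pred",(u.round(1),v.round(1)))
E
```

```text
wrist (395, 186, 23, 22) [452.4  47.5  49. ]
scene (301, 195, 6, 4) [443.5  44.6  49. ]
red scene (199, 205, 16, 19) pred (np.float64(207.0), np.float64(214.5))
red top (317, 192, 28, 29) pred (np.float64(336.4), np.float64(199.5))
blue scene (245, 196, 14, 18) pred (np.float64(251.6), np.float64(205.1))
blue top (283, 205, 16, 10) pred (np.float64(290.8), np.float64(211.8))
yellow scene (192, 177, 14, 17) pred (np.float64(198.5), np.float64(185.3))
yellow top (329, 244, 31, 28) pred (np.float64(351.9), np.float64(255.4))
green scene (239, 173, 13, 16) pred (np.float64(243.9), np.float64(180.1))
green top (288, 268, 22, 10) pred (np.float64(299.6), np.float64(262.2))
```

Cap centres match the upright prediction to within a pixel. Moving above the button.

carry_out(motion=[[0,0,0,-8,45,0,-1],[0,0,0,-16,90,0,-1],[0,0,0,-23,139,30,-1],[0,0,0,-23,139,80,-1],[0,0,0,-23,139,135,-1]])

```text
clock: 37.85
position: [453.1, 48.4, 149.5]
ee_rot: [-0.141, 0.99, 0.0, 0.001]
contact_force: [0.3, 0.5, -0.4]
gripper_width: -0.2
grasp_force: 0.0
```

carry_out(motion=[[0,0,0,0,0,0,-1],[0,0,0,0,0,0,-1],[0,0,0,0,0,0,-1]])

```text
clock: 38.22
position: [454.0, 47.7, 152.5]
ee_rot: [-0.14, 0.99, 0.001, 0.002]
contact_force: [-0.4, -0.7, -0.1]
gripper_width: 0.4
grasp_force: 0.0
```

```bash
python3 - <<'E'
from h import *
i=get_image("wrist");print(axes()[:2])
m=cv2.inRange(cv2.cvtColor(i["color"],cv2.COLOR_BGR2HSV),(3,190,170),(16,255,255))
for k in blobs(m,100)[:4]:
    q=cv2.boundingRect(k);p=onplane(i,q[0]+q[2]/2-.5,q[1]+q[3]/2-.5,49);print(q,p.round(1),go((*p[:2],70)))
E
```

```text
(38.275, array([453.8,  47.6, 152.3]))
(264, 193, 36, 35) [451.8  46.4  49. ] [ 2.6 -0.7 82.3]
```

carry_out(motion=[[0,0,0,2,-0.5,40,-1],[0,0,0,2,-0.5,70,-1],[0,0,0,2,-0.5,82,-1],[0,0,0,2,-0.5,84,-1],[0,0,0,2,-0.5,84,-1]])

```text
clock: 38.9
position: [451.5, 46.6, 67.3]
ee_rot: [-0.14, 0.99, 0.0, 0.001]
contact_force: [0.2, 0.3, 0.3]
gripper_width: -0.0
grasp_force: 0.0
```

carry_out(motion=[[0,0,0,0,0,2,-1],[0,0,0,0,0,4,-1],[0,0,0,0,0,5,-1],[0,0,0,0,0,6,-1],[0,0,0,0,0,6,-1]])

```text
clock: 39.52
position: [451.5, 46.6, 60.6]
ee_rot: [-0.14, 0.99, 0.0, 0.001]
contact_force: [2.0, 1.4, 3.2]
gripper_width: 0.3
grasp_force: 2.2
```

carry_out(motion=[[0,0,0,0,0,2,-1],[0,0,0,0,0,3.5,-1],[0,0,0,0,0,4,-1],[0,0,0,0,0,4,-1]])

```text
clock: 40.02
position: [451.7, 46.6, 59.6]
ee_rot: [-0.141, 0.99, -0.0, 0.001]
contact_force: [-6.8, 0.9, 32.7]
gripper_width: -0.2
grasp_force: 15.8
```

The button has bottomed out at 33 N, so I go up.

carry_out(motion=[[0,0,0,0,0,-10,-1],[0,0,0,0,0,-40,-1],[0,0,0,0,0,-90,-1],[0,0,0,0,0,-140,-1],[0,0,0,0,0,-140,-1]])

```text
clock: 40.65
position: [451.5, 46.6, 199.1]
ee_rot: [-0.14, 0.99, 0.001, 0.003]
contact_force: [0.6, 0.5, -2.5]
gripper_width: 0.0
grasp_force: 0.0
```

carry_out(motion=[[0,0,0,0,20,-30,-1],[0,0,0,0,20,-30,-1],[0,0,0,0,20,-30,-1]])

```text
clock: 41.02
position: [443.7, 64.9, 224.4]
ee_rot: [-0.14, 0.99, -0.0, -0.002]
contact_force: [0.5, 0.4, -0.6]
gripper_width: -0.0
grasp_force: 0.0
```

```bash
python3 - <<'E'
from h import *
i=get_image("scene");cv2.imwrite("pics/s9.png",cv2.resize(i["color"][130:280,160:360],None,fx=4,fy=4))
E
```

```text
(no output)
```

View pics/s9.png

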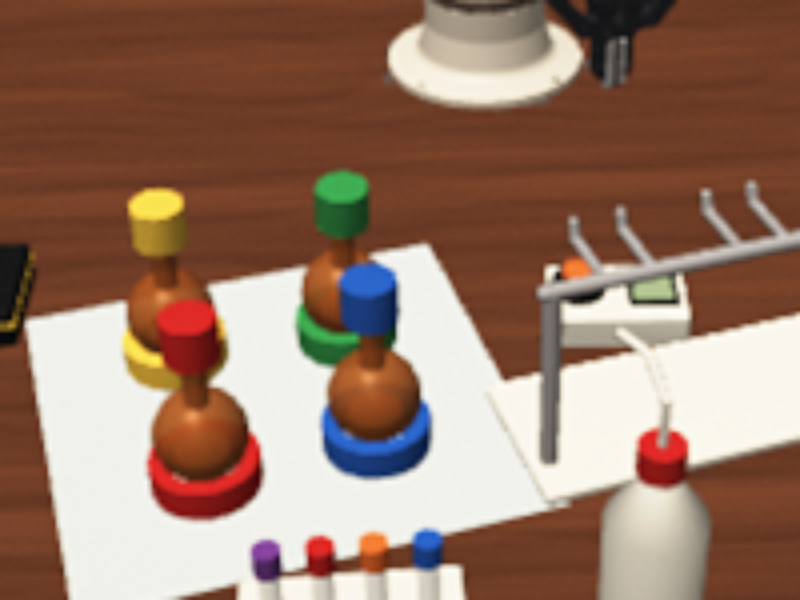

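All four flasks are unchanged and the button is up again at crop (578,272), so I hand in.

```bash
python3 -c "
from bench import *;print(job_done())"
```

```text
the job is handed in; nothing more can be done
None
```

All four flasks are seated upright in the rings of their own colour, the start button was pressed fully down and came back up, and the job is handed in at about 41 s of the 210 s allowed; the hand-in returned no verdict.

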